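# Turn a test card face-down onto the reader window

## Robot

A 6-joint arm with a two-finger parallel gripper is mounted at the origin on the work surface. World frame = base frame: x ahead of the robot, y to its left, z up, the work surface at z = 0. Lengths are in mm, angles in rad, forces in N, time in s.
With the tool pointing down it reaches from about 350 to 775 mm from the base axis. Payload 7.3 kg.
Tool frame: the origin (TCP) lies on the centre line of the jaws, within the pads' length; the fingertips stand 17 mm ahead of it and the grasp point (between the pads) lies 2 mm behind it; z points along the fingers, y is the line along which they close (so a half turn about z gives the same grasp; the last joint's range is limited). The gripper opens to 92 mm and grips with 3 to 60 N. Pads are 19 mm wide; open, the fingers measure 130 mm over their backs; the gripper's body (75 mm by 190 mm) begins 47 mm behind the grasp point.
Start: joints at [-1.306, 0.342, 1.524, -0, 1.275, -0.146], TCP at [209.678, -481.33, 243.741] pointing down, gripper open.
Joint ranges: [-2.53, 2.53], [-0.77, 2.02], [0.04, 2.7], [-1, 4.14], [0.28, 2.66], [-3.11, 3.11]. Speed limits (rad/s): [2.57, 2.57, 3.14, 3.14, 3.14, 3.14].

## Interface

Orientations are given as [roll, pitch, yaw] about the fixed x, y, z axes, in that order (R = Rz(yaw) Ry(pitch) Rx(roll)).
In Python, from plant import bot gives the robot as it stands. The module is installed in compiled form; this text tells all that it offers.
- The arm moves only by the shell command python3 -m pendant 'ROWS'. ROWS is JSON, a list of rows, each a list of 3 entries, a list of its own where there are three numbers: the shift along the world's x, y, z as a fraction of full scale, then the turn, a rotation vector about the world's x, y, z as a fraction of full scale, then the opening, from -1 (shut) to 1 (fully open), so that 0 is half open. In form: [[[tx, ty, tz], [rx, ry, rz], claw], ...]. A call has exactly 10 rows; each row shifts and turns the commanded pose from where the row before left it; what a row does not reach is not made up. Full scale, the value 1, is 30 mm for a shift and 0.12 rad for a turn. A row lasts 1/12 s, in which the tool goes at most 41.7 mm and 7.16 degrees, less where a joint would pass 70% of its speed; a pose out of reach is approached as far as the arm can. A call with a number of a shift or a turn outside -1 to 1 is refused whole. A call with a gripper value outside its range is refused whole. The fingers move at their own pace and stop on an object; the grip force is fixed at half the most. Time passes only in rows, so rows that do not move let the fingers close, or fill a call up. It gives the time, the measured TCP pose, the force, the opening and the grip force at its end, in the units of the state.
- bot.get_obs(): the state, without advancing time (a new reading comes with each control period).
- bot.capture(name): name is "side" or "top"; returns the picture (400x640x3 uint8, blue, green, red); there is no depth.
- bot.camera_params(name): a dict with "fovy" (degrees; the focal length in pixels is half the picture's height over the tangent of half this angle, whatever the lens; pixels are square), "cx", "cy" (the principal point, pixels), "distortion" ([k1, k2, p1, p2, k3] as OpenCV has them; the pictures are not rectified), "camera_from_world" (4x4, takes a point from world to camera coordinates). Camera axes: x right, y down, z forward; pixel columns grow to the right and rows downward; lengths in mm; the calibration is good to about 2 mm. A picture is of the moment at which its call begins. camera_params takes no time and is no camera call.
- bot.close_job(): hands the job in; it is judged then, once.
The state is a dict: "time": time; "joint_positions": joint angles; "dq": joint speeds; "tau": joint torques, N m; "tool_pos": TCP position; "tcp_rot": TCP orientation; "contact_force": force on the tool from outside, world axes, zero at the start; "moment": the same for the moment, N m; "grip_width": finger opening in mm; "finger_force": force on a finger pad.
Only numpy, scipy, OpenCV 4.12 (cv2) and the standard library are available. Lean on these libraries where they do the work, as an engineer would, in place of code of your own. Each camera call takes 0.05 s, during which the arm holds its last target. There are 200 camera calls.

## Task

Take the test card with the blue sticker and seat it face up, flat and fully home, in the pocket of the reader's open carrier plate, with its black code square towards the hinge. Then take the carrier's handle and swing it all the way over, controlling it to the end so that it does not slam, so that the card drops face-down into the nest over the reading window; leave the carrier lying fully closed. Leave the card with the green sticker, the dish, the vial and the tip box where they are.

Things in the scene. Friction and masses are not known exactly. Their poses are not given: they have to be found in the camera images.
- blue_card_mid (a point): The card to read, with the blue sticker: white plastic test card, 80 mm long (x) by 56 mm wide (y) by 10 mm thick (z), about 45 g, lying face up on the bench. Origin at its centre, half-way up. +x points to the end with the printed black code square (the sticker is across the -x end), +z out of its printed face.
- blue_card_code_end (a point): Middle of the edge face at the blue card's code end, 40 mm from its centre along +x, half-way up; same axes as the card.
- green_card_mid (a point): Bystander, with a green sticker: white plastic test card, 80 mm long (x) by 56 mm wide (y) by 10 mm thick (z), about 45 g, lying face up on the bench. Origin at its centre, half-way up. +x points to the end with the printed black code square (the sticker is across the -x end), +z out of its printed face.
- pocket (a point): Centre of the floor of the carrier's pocket, 52 mm above the bench when open. Axes turn with the carrier: x along the hinge, y from hinge to handle, z out of the floor (up when open). 84 mm (y) by 60 mm (x), between four blue corner locators 7 mm high, flared at the top; between them the long sides are open to fingers. A white square on its floor marks the hinge end, where the code end belongs.
- plate (a point): Middle of the underside of the carrier, a hinged aluminium plate 5 mm thick, 84 mm (x) by 112 mm (y), which lies open over the reader's loading half at first; axes as for the pocket.
- keeper_out (a joint): Angle (rad) of the outer of two orange turn-button keepers, 29 by 16 mm, at the pocket's short ends (tops 14 mm above the pocket floor). Geared to the hinge, it turns twice as far as the carrier: clear of the pocket with the carrier fully open or fully closed, it turns in over the card's face during the swing and holds it in. A card that is not home jams it.
- handle (a point): Centre of the carrier's handle, a red round bar 10 mm thick and 80 mm long, parallel to the hinge; axes as for the pocket. 165 mm from the hinge axis, 56 mm above the bench when open or closed, its middle 43 mm out past the plate and 40 mm past the reader's side, with free space below. Two steel arms join it to the plate, 36 mm either side of its middle. It can turn in the grip.
- hinge_mid (a point): Middle of the hinge axis, fixed on the reader, 56.5 mm above the bench. x along the hinge axis, y to the loading side, z up.
- reader: The card reader, a fixed white housing; origin on the bench below hinge_mid, axes as there. 250 mm wide in y (125 each way), deck 45 mm above the bench; in x it reaches 65 mm towards the robot and 107 mm away, with a control strip 65 mm above the bench over the last 36 mm. Loading half at +y, reading window at -y.
- nest (a point): Centre of the reading window, in the deck plane (45 mm above the bench), 65 mm from the hinge on the -y side; axes as for hinge_mid. The nest is 86 mm (y) by 62 mm (x) between four yellow corner locators 8 mm high. As the carrier closes the keepers turn clear and the card drops about 6 mm onto the window.
- carrier (a joint): Carrier angle, rad: 0 lying open on the loading side, pi/2 upright, pi (3.14) fully closed over the window, at its stop. A free hinge: the carrier (0.35 kg; lifting it by the handle takes about 2 N) falls to either side if let go.
- dish: Bystander: closed clear petri dish, 92 mm across, 19 mm high; origin at the centre of its underside.
- vial: Bystander: upright white sample jar, 38 mm across, 75 mm high; origin at the centre of its underside.
- tip_box: Bystander: white pipette tip box with yellow tips, 85 by 125 mm, 61 mm high; origin at the centre of its underside.
There are look-alikes about, which are no part of the job. Leave any brown or pink look-alike of the part that bears blue_card_mid alone.

How it is judged (in metres and radians):
On the way, in this order (a step that is already met when the one before it is completed fails the run):
1. the blue card lies fully home in the pocket of the open carrier, face up, code end to the hinge, let go (x of blue_card_mid in the frame of pocket between -0.004 and 0.004 m and y of blue_card_mid in the frame of pocket between -0.004 and 0.004 m and z of blue_card_mid in the frame of pocket between 0.003 and 0.0065 m and y of blue_card_code_end in the frame of pocket below -0.03 m and angle between blue_card_mid's own z axis and vertical below 0.06 rad and value of joint carrier below 0.06 rad and contact force between the fingers and blue_card below 0.1 N), for 0.2 s.
2. the carrier stands past upright with the card still in its pocket (x of blue_card_mid in the frame of pocket between -0.006 and 0.006 m and y of blue_card_mid in the frame of pocket between -0.006 and 0.006 m and z of blue_card_mid in the frame of pocket below 0.01 m and value of joint carrier above 1.7 rad), for 0.05 s.
At the end, for the whole second after the job is handed in: The blue card lies face down (within 3.5 degrees) and at rest in the nest, its centre within 5 mm of the window's centre along both axes and its underside within 2 mm of the window, code end to the hinge; the carrier is closed to within 3 degrees of its stop (x of blue_card_mid in the frame of nest between -0.005 and 0.005 m and y of blue_card_mid in the frame of nest between -0.005 and 0.005 m and z of blue_card_mid in the frame of nest between 0.003 and 0.007 m and angle between blue_card_mid's own z axis and vertical above 3.08 rad and y of blue_card_code_end in the frame of nest above 0.03 m and value of joint carrier above 3.09 rad and linear speed of blue_card below 0.02 m/s); the robot touches nothing.
It fails at once if the carrier is let fall or thrown (faster than 5 rad/s) (velocity of joint carrier above 5 rad/s or velocity of joint carrier below -5 rad/s).
It fails at once if the green card is moved by more than 20 mm (distance of green_card_mid from where it was at the start of the episode above 0.02 m).
It fails at once if the dish is moved by more than 20 mm (distance of dish from where it was at the start of the episode above 0.02 m).
It fails at once if the vial is moved by more than 20 mm (distance of vial from where it was at the start of the episode above 0.02 m).
It fails at once if the tip box is moved by more than 20 mm (distance of tip_box from where it was at the start of the episode above 0.02 m).
It also fails if it takes over 67 s, if anything falls off the work surface, if the arm or the gripper's body presses on something with over 40 N, if the wrist force passes 120 N, or if a joint passes its speed limit or range.

## Working session

There is one attempt and no reset: what is moved stays moved. The work goes in short steps, Python scripts to look and compute and a shell command to move; the robot and the scene stay as the last step left them, time stands still between calls to the robot, and variables do not carry over. Pictures are saved under pics/ and viewed, at most 10 in all, crops included, and the job is handed in when it is done.

```bash
mkdir -p pics; cat > h.py <<'E'
import numpy as np, cv2
from plant import bot
def cam(n):
    p=bot.camera_params(n); f=200/np.tan(np.radians(p["fovy"])/2)
    K=np.array([[f,0,p["cx"]],[0,f,p["cy"]],[0,0,1.]])
    return K,np.array(p["distortion"],float),np.array(p["camera_from_world"])
def px2w(n,pts,z):
    K,d,T=cam(n); u=cv2.undistortPoints(np.array(pts,float).reshape(-1,1,2),K,d).reshape(-1,2)
    R,t=T[:3,:3],T[:3,3]; c=-R.T@t; r=np.c_[u,np.ones(len(u))]@R
    return c+r*((z-c[2])/r[:,2])[:,None]
def w2px(n,P):
    K,d,T=cam(n); return cv2.projectPoints(np.array(P,float).reshape(-1,1,3),cv2.Rodrigues(T[:3,:3])[0],T[:3,3],K,d)[0].reshape(-1,2)
def snap(n,f,crop=None,s=1):
    im=bot.capture(n)
    if crop: x0,y0,x1,y1=crop; im=im[y0:y1,x0:x1]
    cv2.imwrite("pics/"+f,cv2.resize(im,None,fx=s,fy=s,interpolation=cv2.INTER_CUBIC))
E
python3 - <<'E'
from h import *
snap("top","t0.png",None,1.25); snap("side","s0.png",None,1.25)
print(bot.get_obs())
for n in("top","side"):
    K,d,T=cam(n);print(n,K[0,0],-T[:3,:3].T@T[:3,3],T[2,:3])
E
```

```text
{'time': 0.1, 'joint_positions': array([-1.30597932e+00,  3.42659784e-01,  1.52489964e+00, -3.96347548e-06,
        1.27539165e+00, -1.45985302e-01]), 'dq': array([-9.97558683e-04, -9.30203789e-04, -1.82623572e-03,  4.73774926e-05,
        8.94512235e-04,  9.98810281e-04]), 'tau': array([ 1.43071928e-03, -4.32004452e+01, -2.44694549e+01,  7.18608429e-02,
        5.26282412e-02, -4.81421068e-05]), 'tool_pos': array([ 209.59581643, -480.98901325,  243.11857243]), 'tcp_rot': array([-3.14024814e+00, -1.93854619e-04,  4.10803337e-01]), 'contact_force': array([0.98680006, 0.34755554, 0.85433447]), 'moment': array([-0.00117784,  0.0335383 , -0.04734303]), 'finger_force': 0.0, 'grip_width': 91.52355321797668}
top 431.51966154767666 [ 335.02770244  -29.89620497 1139.35048605] [ 2.00558658e-01  6.25658254e-04 -9.79681496e-01]
side 407.6796495975382 [106.82114772 823.73539314 757.06210494] [ 0.38991854 -0.73027928 -0.5609418 ]
```

View pics/t0.png

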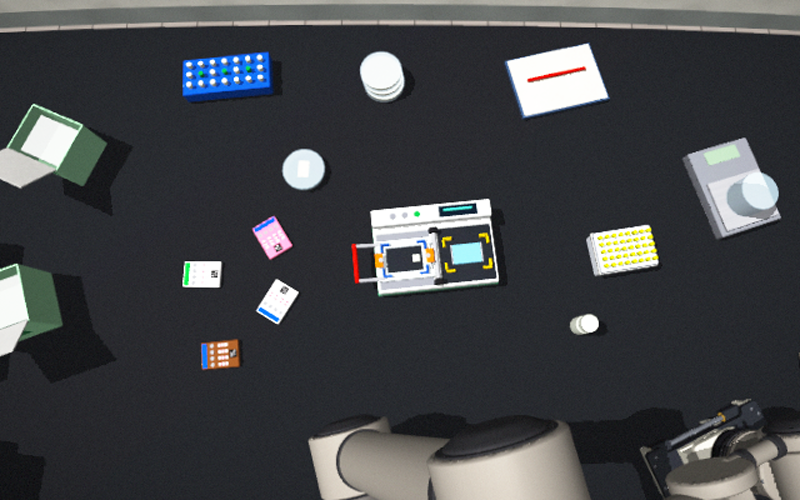

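View pics/s0.png

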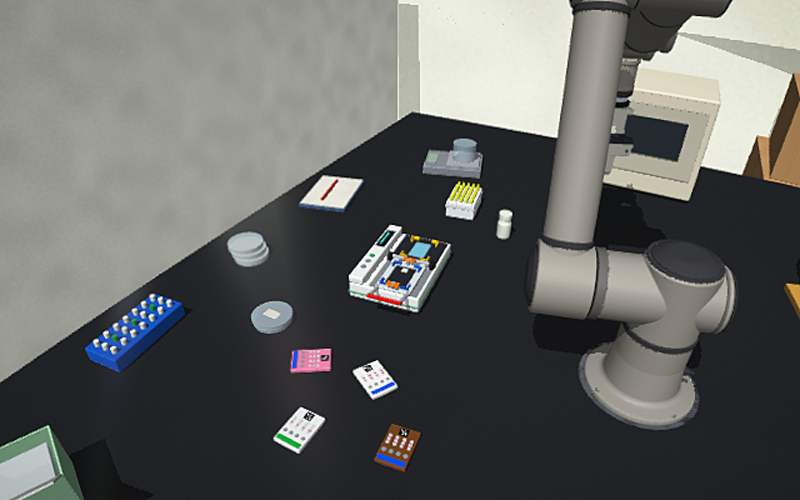

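The top picture shows the blue-sticker white card at about (277,301), with its code end up and to the right. The reader is at about (435,248), with its red handle at (357,263), open to the left. I'll enlarge this area next.

```bash
python3 - <<'E'
from h import *
snap("top","t1.png",(200,155,404,275),3.9)
E
```

```text
(no output)
```

View pics/t1.png

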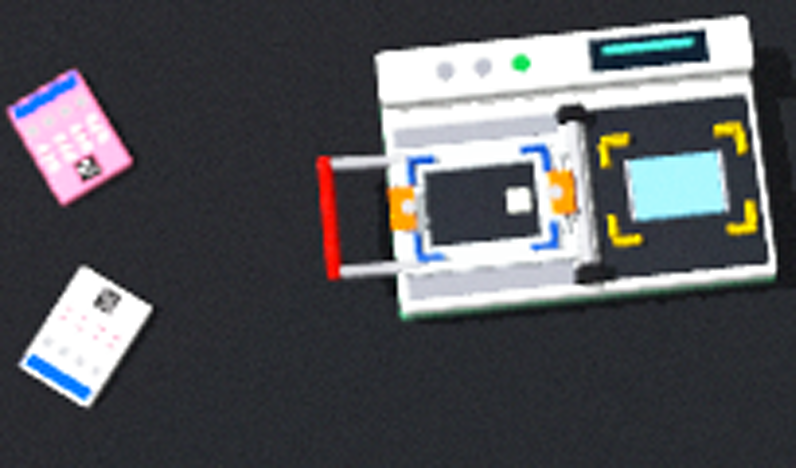

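The crop shows the blue card's corners at (84,264), (154,306), (90,407) and (19,366). The handle ends are at (323,157) and (333,279). The blue locators' outer corners are (408,158), (549,147), (558,246) and (417,259), and the yellow ones are (599,138), (741,124), (757,231) and (613,244).

```bash
python3 - <<'E'
from h import *
np.set_printoptions(suppress=True,precision=1)
g=lambda L:(np.array(L,float)+.5)/3.9-.5+[200,155]
c=px2w("top",g([(84,264),(154,306),(90,407),(19,366)]),9);print(c, np.linalg.norm(np.roll(c,-1,0)-c,axis=1),c.mean(0))
code=(c[0]+c[1])/2-(c[2]+c[3])/2;print("card yaw",np.arctan2(code[1],code[0]))
for nm,L,z in(("handle",[(323,157),(333,279)],59),("pocket",[(408,158),(549,147),(558,246),(417,259)],59),("nest",[(599,138),(741,124),(757,231),(613,244)],53),("deckback",[(377,54),(748,17)],65)):
    q=px2w("top",g(L),z);m=q.mean(0);print(nm,q[:,:2].round(1).tolist(),m,np.linalg.norm(q[1]-q[0]))
E
```

```text
[[511.7 243.1   9. ]
 [483.3 193.8   9. ]
 [414.7 234.1   9. ]
 [441.8 283.7   9. ]] [56.9 79.5 56.5 80.9] [462.9 238.7   9. ]
card yaw -0.5287298646796594
handle [[576.2, 76.7], [495.2, 68.2]] [535.7  72.5  59. ] 81.45122167533141
pocket [[575.8, 20.7], [583.8, -72.0], [517.7, -77.7], [508.6, 13.9]] [546.5 -28.8  59. ] 93.09385585684585
nest [[591.5, -105.4], [601.6, -200.1], [529.4, -208.8], [520.2, -114.0]] [ 560.7 -157.1   53. ] 95.16961423357289
deckback [[645.0, 42.1], [672.1, -204.8]] [658.6 -81.4  65. ] 248.35723757729764
```

```bash
A='[[0.84,1,0],[0,0,0.765],1]'; python3 -m pendant '[[[0.84,1,0],[0,0,0.765],1],[[0.84,1,0],[0,0,0.765],1],[[0.84,1,0],[0,0,0.765],1],[[0.84,1,0],[0,0,0.765],1],[[0.84,1,0],[0,0,0.765],1],[[0.84,1,0],[0,0,0.765],1],[[0.84,1,0],[0,0,0.765],1],[[0.84,1,0],[0,0,0.765],1],[[0.84,1,0],[0,0,0.765],1],[[0.84,1,0],[0,0,0.765],1]]'
python3 -m pendant '[[[0,1,0],[0,0,0.765],1],[[0,1,0],[0,0,0.765],1],[[0,1,0],[0,0,0.765],1],[[0,1,0],[0,0,0.765],1],[[0,1,0],[0,0,0.765],1],[[0,1,0],[0,0,0.765],1],[[0,1,0],[0,0,0.765],1],[[0,1,0],[0,0,0.765],1],[[0,1,0],[0,0,0.765],1],[[0,1,0],[0,0,0.765],1]]'
python3 -m pendant '[[[0,1,0],[0,0,0.765],1],[[0,1,0],[0,0,0.765],1],[[0,1,0],[0,0,0.765],1],[[0,1,0],[0,0,0.765],1],[[0,0,-1],[0,0,0],1],[[0,0,-1],[0,0,0],1],[[0,0,-1],[0,0,0],1],[[0,0,-1],[0,0,0],1],[[0,0,0],[0,0,0],1],[[0,0,0],[0,0,0],1]]'
python3 - <<'E'
from h import *
o=bot.get_obs();print(o['joint_positions'],o['tcp_rot'])
E
```

```text
time: 0.98
tool_pos: [462.5, -179.5, 243.7]
tcp_rot: [-3.141, 0.0, 1.333]
contact_force: [1.0, -1.1, 0.4]
grip_width: 91.9
finger_force: 0.0
time: 1.82
tool_pos: [461.3, 120.2, 243.6]
tcp_rot: [-3.141, -0.0, 2.251]
contact_force: [0.3, -0.7, 0.1]
grip_width: 92.1
finger_force: 0.0
time: 2.65
tool_pos: [460.9, 238.4, 122.9]
tcp_rot: [-3.139, -0.002, 2.614]
contact_force: [0.5, -0.4, 0.5]
grip_width: 91.6
finger_force: 0.0
[ 3.29550740e-01  4.63583654e-01  1.70350111e+00  8.00951533e-05
  9.77993704e-01 -7.13670167e-01] [-3.13900088e+00 -2.33195751e-03  2.61396935e+00]
```

```bash
python3 - <<'E'
from h import *
q=px2w("side",np.array([(353,371),(378,360),(397,386),(372,398)])/1.25,9);print(q.mean(0))
E
python3 -m pendant '[[[0.06,0,-0.8],[0,0,0],1],[[0,0,-0.8],[0,0,0],1],[[0,0,-0.8],[0,0,0],1],[[0,0,-0.6],[0,0,0],1],[[0,0,-0.3],[0,0,0],1],[[0,0,-0.16],[0,0,0],1],[[0,0,0],[0,0,0],1],[[0,0,0],[0,0,0],0.15],[[0,0,0],[0,0,0],0],[[0,0,0],[0,0,0],-0.2]]'
python3 -m pendant '[[[0,0,0],[0,0,0],-0.2],[[0,0,0],[0,0,0],-0.2],[[0,0,0],[0,0,0],-0.2],[[0,0,0],[0,0,0],-0.2],[[0,0,0],[0,0,0],-0.2],[[0,0,0],[0,0,0],-0.2],[[0,0,0],[0,0,0],-0.2],[[0,0,0],[0,0,0],-0.2],[[0,0,0],[0,0,0],-0.2],[[0,0,0],[0,0,0],-0.2]]'
```

```text
[462.92794274 242.03511539   9.        ]
time: 3.48
tool_pos: [464.2, 238.9, 21.1]
tcp_rot: [3.14, 0.001, 2.614]
contact_force: [-0.2, -0.9, 0.5]
grip_width: 76.1
finger_force: 0.0
time: 4.32
tool_pos: [463.6, 238.7, 20.2]
tcp_rot: [3.141, 0.0, 2.614]
contact_force: [-0.6, 0.1, 4.8]
grip_width: 55.2
finger_force: 30.0
```

```bash
python3 -m pendant '[[[0,0,0.3],[0,0,0],-0.2],[[0,0,0.6],[0,0,0],-0.2],[[0,0,0.8],[0,0,0],-0.2],[[0,0,0.8],[0,0,0],-0.2],[[0,0,0.8],[0,0,0],-0.2],[[0,0,0],[0,0,0],-0.2],[[0,0,0],[0,0,0],-0.2],[[0,0,0],[0,0,0],-0.2],[[0,0,0],[0,0,0],-0.2],[[0,0,0],[0,0,0],-0.2]]'
python3 -m pendant '[[[0.277,-0.887,0],[0,0,-0.78],-0.2],[[0.277,-0.887,0],[0,0,-0.78],-0.2],[[0.277,-0.887,0],[0,0,-0.78],-0.2],[[0.277,-0.887,0],[0,0,-0.78],-0.2],[[0.277,-0.887,0],[0,0,-0.78],-0.2],[[0.277,-0.887,0],[0,0,-0.78],-0.2],[[0.277,-0.887,0],[0,0,-0.78],-0.2],[[0.277,-0.887,0],[0,0,-0.78],-0.2],[[0.277,-0.887,0],[0,0,-0.78],-0.2],[[0.277,-0.887,0],[0,0,-0.78],-0.2]]'
python3 -m pendant '[[[0,0,0],[0,0,0],-0.2],[[0,0,0],[0,0,0],-0.2],[[0,0,0],[0,0,0],-0.2],[[0,0,0],[0,0,0],-0.2],[[0,0,0],[0,0,0],-0.2],[[0,0,0],[0,0,0],-0.2],[[0,0,0],[0,0,0],-0.2],[[0,0,0],[0,0,0],-0.2],[[0,0,0],[0,0,0],-0.2],[[0,0,0],[0,0,0],-0.2]]'
python3 - <<'E'
from h import *
a=bot.capture("top")[155:275,220:370];b=bot.capture("side")[160:280,250:400]
cv2.imwrite("pics/m.png",cv2.resize(np.hstack([a,b]),None,fx=2.66,fy=2.66,interpolation=cv2.INTER_CUBIC))
E
```

```text
time: 5.15
tool_pos: [462.8, 238.4, 117.8]
tcp_rot: [-3.14, -0.002, 2.614]
contact_force: [-0.3, -0.3, -1.0]
grip_width: 55.6
finger_force: 30.0
time: 5.98
tool_pos: [546.3, -28.8, 118.0]
tcp_rot: [-3.14, -0.001, 1.673]
contact_force: [0.2, 1.1, -0.7]
grip_width: 55.6
finger_force: 30.0
time: 6.82
tool_pos: [546.6, -27.3, 119.0]
tcp_rot: [3.141, 0.0, 1.678]
contact_force: [0.3, 0.5, 0.8]
grip_width: 55.6
finger_force: 30.0
```

View pics/m.png

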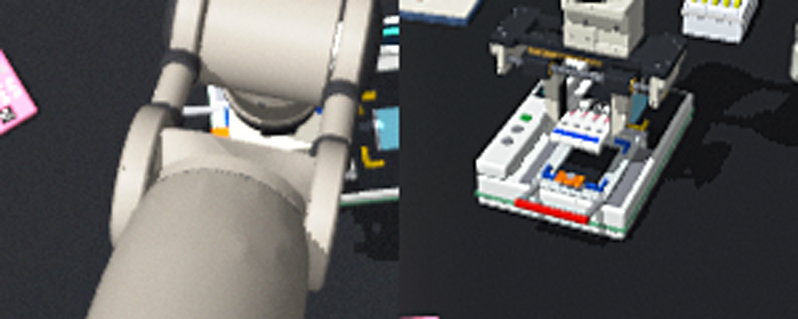

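The left half (top camera) has the view blocked by the arm. The right half (side camera) shows the card level over the pocket, with the sticker end towards the handle at about (577,135). I'll go lower and zoom in.

```bash
python3 -m pendant '[[[0,0,-0.5],[0,0,0],-0.2],[[0,0,-0.4],[0,0,0],-0.2],[[0,0,-0.2],[0,0,0],-0.2],[[0,0,0],[0,0,0],-0.2],[[0,0,0],[0,0,0],-0.2],[[0,0,0],[0,0,0],-0.2],[[0,0,0],[0,0,0],-0.2],[[0,0,0],[0,0,0],-0.2],[[0,0,0],[0,0,0],-0.2],[[0,0,0],[0,0,0],-0.2]]'
python3 - <<'E'
from h import *
snap("side","s2.png",(275,180,375,255),8)
h=np.array([553.6,-92]);t=.108
X=np.array([np.cos(t),np.sin(t)]);Y=np.array([-np.sin(t),np.cos(t)])
o=bot.get_obs();print(o['tool_pos'])
g=lambda P:((w2px("side",P)-[275,180]+.5)*8-.5).round().tolist()
p=lambda x,y,z:[*(h+x*X+y*Y),z]
print("handle ends",g([p(40,165,56),p(-40,165,56)]))
print("card sticker top corners, code corners",g([p(28,105,76),p(-28,105,76),p(28,25,76),p(-28,25,76)]), "bottom",g([p(28,105,66),p(-28,105,66)]))
print("pocket floor edges",g([p(30,107,52),p(-30,107,52)]),"plate corners top",g([p(42,122,52),p(-42,122,52)]))
E
```

```text
time: 7.75
tool_pos: [546.7, -27.4, 86.2]
tcp_rot: [3.141, 0.0, 1.678]
contact_force: [0.7, -0.5, -0.6]
grip_width: 55.8
finger_force: 30.0
[546.66303447 -27.42685305  86.16202724]
handle ends [[158.0, 454.0], [374.0, 509.0]]
card sticker top corners, code corners [[257.0, 319.0], [405.0, 355.0], [342.0, 201.0], [483.0, 234.0]] bottom [[258.0, 342.0], [405.0, 378.0]]
pocket floor edges [[251.0, 375.0], [408.0, 414.0]] plate corners top [[203.0, 391.0], [425.0, 446.0]]
```

View pics/s2.png

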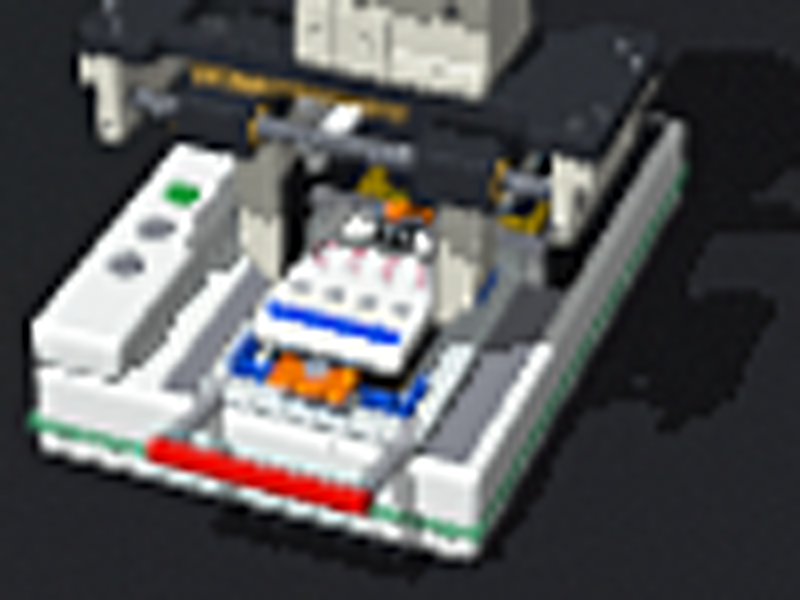

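The side view shows the card level, 14 mm above the pocket. The sticker centre is at about (336,323), the handle ends are at about (150,450) and (370,500), and the near locators are at (250,360) and (395,398). I'll use colour centroids for a finer offset.

```bash
cat > seg.py <<'E'
from h import *
h=np.array([553.6,-92]);t=.108
X=np.array([np.cos(t),np.sin(t)]);Y=np.array([-np.sin(t),np.cos(t)])
p=lambda x,y,z:[*(h+x*X+y*Y),z]
def cen(im,col,box,s):
    b,g,r=[im[...,i].astype(int) for i in range(3)]
    w=np.clip({'r':r-np.maximum(b,g),'b':b-np.maximum(r,g)-0,'y':np.minimum(r,g)-b,'o':r-b}[col]-40,0,60).astype(float)
    x0,y0,x1,y1=box;m=np.zeros_like(w);m[y0:y1,x0:x1]=w[y0:y1,x0:x1]
    v,u=np.nonzero(m);k=m[v,u];return np.array([(u*k).sum()/k.sum(),(v*k).sum()/k.sum()]),k.sum()
E
python3 - <<'E'
from seg import *
np.set_printoptions(suppress=True,precision=1)
im=cv2.imread("pics/t1.png");o=np.array([200,155]);n=lambda c:(c+.5)/3.9-.5+o
s,_=cen(im,'b',(0,330,120,430),0);S=px2w("top",[n(s)],10)[0];print("sticker top",S)
c=np.array([462.9,238.7]);a=-.529;R=np.array([[np.cos(a),np.sin(a)],[-np.sin(a),np.cos(a)]]);print("in card",R@(S[:2]-c))
for nm,col,box,z in(("handle",'r',(300,140,345,290),59),("locs",'b',(400,130,575,270),57),("nest",'y',(590,110,775,260),50)):
    q=px2w("top",[n(cen(im,col,box,0)[0])],z)[0];d=q[:2]-h;print(nm,q,"reader xy",d@X,d@Y)
si=cv2.imread("pics/s2.png");o2=np.array([275,180]);n2=lambda c:(c+.5)/8-.5+o2
for nm,col,box,z in(("handle",'r',(130,420,380,520),58),("sticker",'b',(255,295,410,350),76),("locL",'b',(225,330,272,385),56),("locR",'b',(355,370,430,420),56)):
    cc,w=cen(si,col,box,0);q=px2w("side",[n2(cc)],z)[0];d=q[:2]-h;print("side",nm,cc,w,q,"reader xy",d@X,d@Y)
E
```

```text
sticker top [434.9 256.4  10. ]
in card [-33.1   1.1]
handle [535.9  71.9  59. ] reader xy 0.07679398040635235 164.88886178005222
locs [547.8 -29.4  57. ] reader xy 1.01218673760141 62.85456079465338
nest [ 562.1 -158.6   50. ] reader xy 1.2688113692427905 -67.1126832122282
side handle [257.1 475.5] 359292.0 [538.3  72.8  58. ] reader xy 2.57593633862462 165.44106538944956
side sticker [333.4 323.6] 128701.0 [545.2   5.1  76. ] reader xy 2.113332597331142 97.40845286643801
side locL [248.7 362.1] 54574.0 [573.7  15.9  56. ] reader xy 31.636693883460378 105.09159778962442
side locR [394.1 398.9] 68239.0 [518.1  10.4  56. ] reader xy -24.295367932966155 105.62289228020111
```

```bash
python3 -m pendant '[[[0.025,0,-0.1],[0,0,0],-0.2],[[0,0,-0.1],[0,0,0],-0.2],[[0,0,-0.1],[0,0,0],-0.2],[[0,0,-0.08],[0,0,0],-0.2],[[0,0,-0.05],[0,0,0],-0.2],[[0,0,0],[0,0,0],-0.2],[[0,0,0],[0,0,0],-0.2],[[0,0,0],[0,0,0],-0.2],[[0,0,0],[0,0,0],-0.2],[[0,0,0],[0,0,0],-0.2]]'
```

```text
time: 8.63
tool_pos: [547.4, -27.5, 73.2]
tcp_rot: [3.141, 0.0, 1.678]
contact_force: [-0.1, 0.6, 0.0]
grip_width: 55.1
finger_force: 30.0
```

```bash
python3 -m pendant '[[[0,0,-0.03],[0,0,0],-0.2],[[0,0,0],[0,0,0],-0.2],[[0,0,0],[0,0,0],0.3],[[0,0,0],[0,0,0],0.4],[[0,0,0],[0,0,0],0.5],[[0,0,0],[0,0,0],0.5],[[0,0,0],[0,0,0],0.5],[[0,0,0],[0,0,0],0.5],[[0,0,0],[0,0,0],0.5],[[0,0,0],[0,0,0],0.5]]'
python3 -m pendant '[[[0,0,0.2],[0,0,0],0.5],[[0,0,0.8],[0,0,0],0.5],[[0,0,1],[0,0,0],0.5],[[0,0,1],[0,0,0],0.5],[[-0.12,1,0.3],[0,0,0.83],0.5],[[-0.12,1,0],[0,0,0.83],0.5],[[-0.12,1,0],[0,0,0.83],0.5],[[0,0,0],[0,0,0.83],0.5],[[0,0,0],[0,0,0.83],0.5],[[0,0,0],[0,0,0.83],0.5]]'
python3 - <<'E'
from h import *
snap("side","s3.png",(275,180,375,255),8)
o=bot.get_obs();print(o['tool_pos'],o['tcp_rot'],o['joint_positions'])
E
```

```text
time: 9.47
tool_pos: [547.3, -27.4, 72.1]
tcp_rot: [3.142, 0.0, 1.678]
contact_force: [-0.2, -0.0, -0.2]
grip_width: 68.8
finger_force: 0.0
time: 10.3
tool_pos: [536.4, 63.4, 171.8]
tcp_rot: [3.141, 0.0, 2.282]
contact_force: [0.9, 0.8, 0.9]
grip_width: 68.8
finger_force: 0.0
[536.45593513  63.02624953 171.68010171] [3.14123693e+00 4.08794719e-04 2.28729082e+00] [-2.49345474e-02  4.36820075e-01  1.58965809e+00 -6.82319124e-05
  1.11457607e+00 -7.41399073e-01]
```

View pics/s3.png

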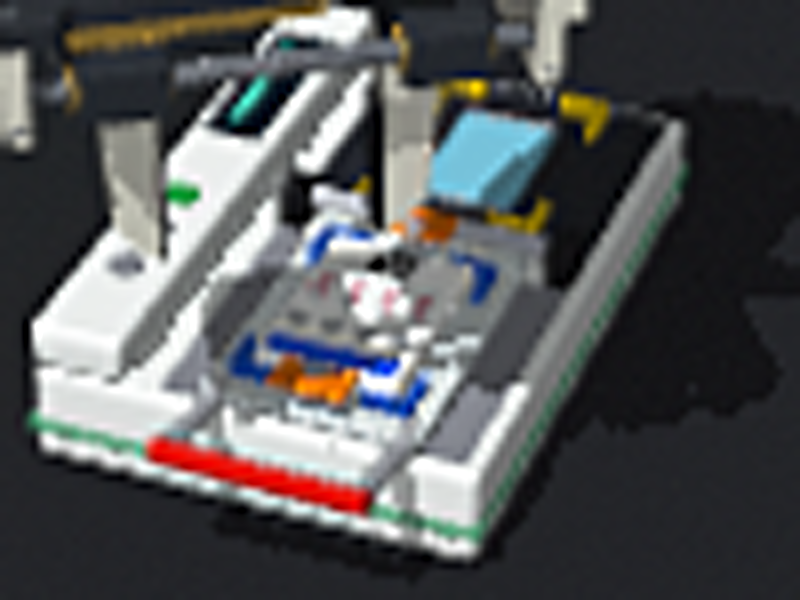

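The card lies flat in the pocket, with the sticker at about (332,355), the code end by the hinge keeper and the orange keepers clear. Next is the handle.

```bash
python3 -m pendant '[[[0,0.3,0],[0,0,1],-0.35],[[0,0,0],[0,0,1],-0.35],[[0,0,0],[0,0,1],-0.35],[[0,0,0],[0,0,1],-0.35],[[0,0,0],[0,0,1],-0.35],[[0,0,0],[0,0,1],-0.35],[[0,0,0],[0,0,1],-0.35],[[0,0,0],[0,0,1],-0.35],[[0,0,-0.5],[0,0,0],-0.35],[[0,0,-0.5],[0,0,0],-0.35]]'
python3 -m pendant '[[[0,0,-0.8],[0,0,0],-0.35],[[0,0,-0.6],[0,0,0],-0.35],[[0,0,-0.5],[0,0,0],-0.35],[[0,0,-0.5],[0,0,0],-0.35],[[0,0,-0.3],[0,0,0],-0.35],[[0,0,-0.2],[0,0,0],-0.35],[[0,0,0],[0,0,0],-0.35],[[0,0,0],[0,0,0],-0.35],[[0,0,0],[0,0,0],-0.35],[[0,0,0],[0,0,0],-0.35]]'
```

```text
time: 11.18
tool_pos: [537.2, 71.4, 142.0]
tcp_rot: [-3.141, 0.003, -3.05]
contact_force: [-1.0, -0.2, -0.9]
grip_width: 29.6
finger_force: 0.0
time: 12.02
tool_pos: [537.1, 71.6, 55.0]
tcp_rot: [-3.142, 0.002, -3.048]
contact_force: [0.1, 0.7, 0.1]
grip_width: 30.0
finger_force: 0.0
```

```bash
python3 -m pendant '[[[0,0,-0.03],[0,0,0.12],-0.35],[[0,0,0],[0,0,0],-0.6],[[0,0,0],[0,0,0],-1],[[0,0,0],[0,0,0],-1],[[0,0,0],[0,0,0],-1],[[0,0,0],[0,0,0],-1],[[0,0,0],[0,0,0],-1],[[0,0,0],[0,0,0],-1],[[0,0,0],[0,0,0],-1],[[0,0,0],[0,0,0],-1]]'
python3 - <<'E'
from h import *
o=bot.get_obs();print(o['tool_pos'],o['tcp_rot'],o['contact_force'],o['moment'],o['joint_positions'])
E
```

```text
time: 12.85
tool_pos: [536.6, 71.0, 53.3]
tcp_rot: [-3.141, 0.0, -3.033]
contact_force: [-0.4, -5.6, 2.3]
grip_width: 8.9
finger_force: 30.0
[536.64037474  70.99852896  53.32898296] [-3.14092157e+00  8.70721995e-05 -3.03317639e+00] [-0.40881515 -5.62739429  2.25376096] [-0.77755313 -0.0645506   0.00450997] [-9.70359460e-03  5.95240870e-01  1.70490525e+00 -8.80152203e-04
  8.41281176e-01 -1.68832958e+00]
```

```bash
python3 - <<'E'
import numpy as np
th=np.radians(np.r_[0:45:4.5,45:90:4.5,90:135:4.5,135:165:3,165:180.1:1.5])
c=165*np.diff(np.cos(th))/30;s=165*np.diff(np.sin(th))/30
for i in range(50):print(i//10,"[%.2f,%.2f,%.2f]"%(-.108*c[i],.994*c[i],s[i]),end="\n" if i%10==9 else " ")
E
```

```text
0 [0.00,-0.02,0.43] 0 [0.01,-0.05,0.43] 0 [0.01,-0.08,0.42] 0 [0.01,-0.12,0.42] 0 [0.02,-0.15,0.41] 0 [0.02,-0.18,0.39] 0 [0.02,-0.21,0.38] 0 [0.03,-0.24,0.36] 0 [0.03,-0.27,0.34] 0 [0.03,-0.29,0.32]
1 [0.03,-0.32,0.29] 1 [0.04,-0.34,0.27] 1 [0.04,-0.36,0.24] 1 [0.04,-0.37,0.21] 1 [0.04,-0.39,0.18] 1 [0.04,-0.40,0.15] 1 [0.04,-0.41,0.12] 1 [0.05,-0.42,0.08] 1 [0.05,-0.43,0.05] 1 [0.05,-0.43,0.02]
2 [0.05,-0.43,-0.02] 2 [0.05,-0.43,-0.05] 2 [0.05,-0.42,-0.08] 2 [0.04,-0.41,-0.12] 2 [0.04,-0.40,-0.15] 2 [0.04,-0.39,-0.18] 2 [0.04,-0.37,-0.21] 2 [0.04,-0.36,-0.24] 2 [0.04,-0.34,-0.27] 2 [0.03,-0.32,-0.29]
3 [0.02,-0.20,-0.21] 3 [0.02,-0.19,-0.22] 3 [0.02,-0.17,-0.23] 3 [0.02,-0.16,-0.24] 3 [0.02,-0.15,-0.25] 3 [0.01,-0.14,-0.25] 3 [0.01,-0.12,-0.26] 3 [0.01,-0.11,-0.27] 3 [0.01,-0.10,-0.27] 3 [0.01,-0.08,-0.28]
4 [0.00,-0.04,-0.14] 4 [0.00,-0.03,-0.14] 4 [0.00,-0.03,-0.14] 4 [0.00,-0.02,-0.14] 4 [0.00,-0.02,-0.14] 4 [0.00,-0.02,-0.14] 4 [0.00,-0.01,-0.14] 4 [0.00,-0.01,-0.14] 4 [0.00,-0.01,-0.14] 4 [0.00,-0.00,-0.14]
```

```bash
python3 -m pendant '[[[0,-0.04,0.43],[0,0,0],-1],[[0.01,-0.05,0.43],[0,0,0],-1],[[0.01,-0.08,0.42],[0,0,0],-1],[[0.01,-0.12,0.42],[0,0,0],-1],[[0.02,-0.15,0.41],[0,0,0],-1],[[0.02,-0.18,0.39],[0,0,0],-1],[[0.02,-0.21,0.38],[0,0,0],-1],[[0.03,-0.24,0.36],[0,0,0],-1],[[0.03,-0.27,0.34],[0,0,0],-1],[[0.03,-0.29,0.32],[0,0,0],-1]]'
```

```text
time: 13.68
tool_pos: [541.6, 25.0, 171.0]
tcp_rot: [3.137, 0.0, -3.033]
contact_force: [-1.4, 7.1, 1.6]
grip_width: 9.1
finger_force: 30.0
```

```bash
python3 -m pendant '[[[0.03,-0.32,0.29],[0,0,0],-1],[[0.04,-0.34,0.27],[0,0,0],-1],[[0.04,-0.36,0.24],[0,0,0],-1],[[0.04,-0.37,0.21],[0,0,0],-1],[[0.04,-0.39,0.18],[0,0,0],-1],[[0.04,-0.40,0.15],[0,0,0],-1],[[0.04,-0.41,0.12],[0,0,0],-1],[[0.05,-0.42,0.08],[0,0,0],-1],[[0.05,-0.43,0.05],[0,0,0],-1],[[0.05,-0.43,0.02],[0,0,0],-1]]'
```

```text
time: 14.52
tool_pos: [554.4, -93.0, 219.4]
tcp_rot: [3.14, 0.0, -3.033]
contact_force: [-1.2, 1.0, -1.6]
grip_width: 8.9
finger_force: 30.0
```

```bash
python3 -m pendant '[[[0.05,-0.43,-0.02],[0,0,0],-1],[[0.05,-0.43,-0.05],[0,0,0],-1],[[0.05,-0.42,-0.08],[0,0,0],-1],[[0.04,-0.41,-0.12],[0,0,0],-1],[[0.04,-0.40,-0.15],[0,0,0],-1],[[0.04,-0.39,-0.18],[0,0,0],-1],[[0.04,-0.37,-0.21],[0,0,0],-1],[[0.04,-0.36,-0.24],[0,0,0],-1],[[0.04,-0.34,-0.27],[0,0,0],-1],[[0.03,-0.32,-0.29],[0,0,0],-1]]'
```

```text
time: 15.35
tool_pos: [567.0, -210.7, 169.1]
tcp_rot: [3.141, -0.001, -3.033]
contact_force: [-2.1, 1.5, -1.7]
grip_width: 9.1
finger_force: 30.0
```

```bash
python3 -m pendant '[[[0.02,-0.20,-0.21],[0,0,0],-1],[[0.02,-0.19,-0.22],[0,0,0],-1],[[0.02,-0.17,-0.23],[0,0,0],-1],[[0.02,-0.16,-0.24],[0,0,0],-1],[[0.02,-0.15,-0.25],[0,0,0],-1],[[0.01,-0.14,-0.25],[0,0,0],-1],[[0.01,-0.12,-0.26],[0,0,0],-1],[[0.01,-0.11,-0.27],[0,0,0],-1],[[0.01,-0.10,-0.27],[0,0,0],-1],[[0.01,-0.08,-0.28],[0,0,0],-1]]'
```

```text
time: 16.18
tool_pos: [571.6, -252.3, 94.9]
tcp_rot: [3.141, -0.0, -3.033]
contact_force: [-5.0, 1.2, -1.0]
grip_width: 8.8
finger_force: 30.0
```

```bash
python3 -m pendant '[[[0,-0.04,-0.14],[0,0,0],-1],[[0,-0.03,-0.14],[0,0,0],-1],[[0,-0.03,-0.14],[0,0,0],-1],[[0,-0.02,-0.14],[0,0,0],-1],[[0,-0.02,-0.14],[0,0,0],-1],[[0,-0.02,-0.14],[0,0,0],-1],[[0,-0.01,-0.14],[0,0,0],-1],[[0,-0.01,-0.14],[0,0,0],-1],[[0,-0.01,-0.12],[0,0,0],-1],[[0,0,-0.1],[0,0,0],-1]]'
python3 -m pendant '[[[0,0,-0.03],[0,0,0],-1],[[0,0,-0.03],[0,0,0],-1],[[0,0,0],[0,0,0],-1],[[0,0,0],[0,0,0],-1],[[0,0,0],[0,0,0],-1],[[0,0,0],[0,0,0],-1],[[0,0,0],[0,0,0],-1],[[0,0,0],[0,0,0],-1],[[0,0,0],[0,0,0],-1],[[0,0,0],[0,0,0],-1]]'
```

```text
time: 17.02
tool_pos: [572.0, -257.3, 55.5]
tcp_rot: [3.141, 0.001, -3.033]
contact_force: [-5.6, 9.7, 22.8]
grip_width: 8.9
finger_force: 30.0
time: 17.85
tool_pos: [572.0, -257.2, 55.5]
tcp_rot: [3.142, 0.001, -3.033]
contact_force: [-4.2, 7.3, 11.2]
grip_width: 8.9
finger_force: 30.0
```

```bash
python3 -m pendant '[[[0,0,0],[0,0,0],-0.7],[[0,0,0],[0,0,0],-0.5],[[0,0,0],[0,0,0],-0.4],[[0,0,0],[0,0,0],-0.4],[[0,0,0],[0,0,0],-0.4],[[0,0,0.3],[0,0,0],-0.4],[[0,0,0.8],[0,0,0],-0.4],[[0,0,1],[0,0,0],-0.4],[[0,0,1],[0,0,0],-0.4],[[0,0,1],[0,0,0],-0.4]]'
python3 -m pendant '[[[0,-0.9,0.5],[0,0,0],-0.4],[[0,-0.9,0.5],[0,0,0],-0.4],[[0,-0.9,0.5],[0,0,0],-0.4],[[-0.5,-0.8,0],[0,0,0],-0.4],[[-0.5,-0.8,0],[0,0,0],-0.4],[[-0.5,-0.8,0],[0,0,0],-0.4],[[0,0,0],[0,0,0],-0.4],[[0,0,0],[0,0,0],-0.4],[[0,0,0],[0,0,0],-0.4],[[0,0,0],[0,0,0],-0.4]]'
python3 - <<'E'
from h import *
a=bot.capture("top")[160:240,280:430];b=bot.capture("side")[165:255,275:425]
cv2.imwrite("pics/e.png",cv2.resize(np.vstack([a,b]),None,fx=3.5,fy=3.5,interpolation=cv2.INTER_CUBIC))
E
```

```text
time: 18.68
tool_pos: [571.5, -257.9, 178.7]
tcp_rot: [-3.141, 0.0, -3.033]
contact_force: [0.2, -0.5, -0.0]
grip_width: 27.6
finger_force: 0.0
time: 19.52
tool_pos: [527.3, -409.8, 222.1]
tcp_rot: [3.141, 0.0, -3.032]
contact_force: [-0.4, 0.7, -0.4]
grip_width: 27.5
finger_force: 0.0
```

View pics/e.png

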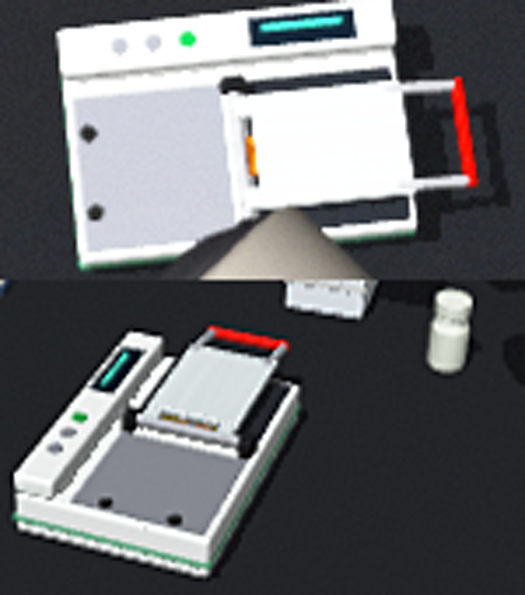

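The carrier lies closed over the window, with the handle at about (465,132) in the top crop. I'll check the handle's height by triangulation.

```bash
python3 - <<'E'
from seg import *
def tri(a,b):
    P=[];U=[]
    for n,c in(("top",a),("side",b)):
        K,d,T=cam(n);P.append(T[:3]);U.append(cv2.undistortPoints(np.array(c).reshape(1,1,2),K,d).reshape(2,1))
    X=cv2.triangulatePoints(P[0],P[1],U[0],U[1]);return (X[:3]/X[3]).ravel().round(1)
t1=cv2.imread("pics/t1.png");s2=cv2.imread("pics/s2.png");e=cv2.imread("pics/e.png")
a=(cen(t1,'r',(300,140,345,290),0)[0]+.5)/3.9-.5+[200,155];b=(cen(s2,'r',(130,420,380,520),0)[0]+.5)/8-.5+[275,180]
print("open",tri(a,b))
a=(cen(e,'r',(440,60,500,200),0)[0]+.5)/3.5-.5+[280,160];b=(cen(e,'r',(195,315,300,360),0)[0]+.5)/3.5-.5+[275,165-80]
print("closed",tri(a,b),bot.get_obs()['contact_force'])
E
```

```text
open [537.2  72.5  57.8]
closed [ 573.1 -256.1   58.1] [ 0.22000225 -0.50563967  0.38583891]
```

The handle is at the same height closed as it was open, so the carrier is at its stop.

```bash
python3 -c "
from plant import bot
print(bot.close_job())"
```

```text
the job is handed in; nothing more can be done
None
```

The job is handed in. The blue card was seated in the pocket and the carrier swung over under control; it lies closed (handle height 58.1 mm, against 57.8 mm open). The card's drop into the nest couldn't be seen under the plate, and the hand-in returned no verdict.

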